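# Vent a desiccator and crack its lid

### The arm

A 6-joint arm with a two-finger parallel gripper is mounted at the origin on a cart in front of the work surface, level with it; the furniture and walls round the work are solid. World frame = base frame: x ahead of the robot, y to its left, z up, the work surface at z = 0. Lengths are in m, angles in degrees, forces in N, time in s.
With the tool pointing down it reaches from about 0.3 to 0.75 m from the base axis. Payload 8.5 kg.
Tool frame: the origin (TCP) lies between the finger pads; the fingertips stand 25 mm ahead of it and the grasp point (between the pads) lies 6 mm ahead of it; x points along the fingers, y is the direction in which the jaws open and shut, and the axes are right-handed (so a half turn about x gives the same grasp; the last joint's range is limited). The gripper opens to 85 mm and grips with 20 to 120 N. Pads are 22 mm wide; open, the fingers measure 114 mm over their backs; the gripper's body (76 mm by 85 mm) begins 54 mm behind the grasp point. The pads swing forward as they close: fully open they stand 13 mm farther back than shut.
Start: joints at [-76.851, 21.807, 74.336, -0, 83.858, -12.336], TCP at [0.237, -0.496, 0.256] pointing down, gripper open.
Joint ranges: [-178.18, 178.18], [-50.72, 133.34], [12.68, 142.11], [-81.47, 261.47], [9.98, 163.14], [-165.26, 165.26]. Speed limits (degrees/s): [136.94, 136.94, 180, 180, 180, 180].

### API

Orientations are given as a 3x3 rotation matrix whose columns are the frame's x, y, z axes.
In Python, from rig import sensors, get_image, workorder gives the robot as it stands.
- The arm moves only by the tool arm_command, never from a script. Its argument "plan" is a list that holds one entry, the list of rows, each a list of 6 numbers: the shift along the tool's x, y, z in units of 25 mm (1.0 is 25 mm), then the turn, a rotation vector about the tool's x, y, z in units of 6 degrees (1.0 is 6 degrees). In form: [[[dx, dy, dz, ax, ay, az], ...]]. A call has 1 to 10 rows; each row is the pose to reach, as a shift and turn from the pose commanded when the call began, along the tool's axes at that moment; what a row does not reach only later rows make up. A row lasts 1/10 s, in which the tool goes at most 50 mm and 8.59 degrees, less where a joint would pass 70% of its speed; a pose out of reach is approached as far as the arm can. A call with a gripper value outside its range is refused whole. "jaw" is the closure, from 0 (fully open) to 1 (shut), set as the call begins (left out, the last holds). The fingers move at their own pace and stop on an object; "newtons" is the grip in N (left out, the last holds). Time passes only in rows, so rows that repeat a pose let the fingers close. It gives the time, the measured TCP pose, the force and the opening at its end, in the units of the state.
- sensors.observe(): the state, without advancing time (a new reading comes with each control period).
- get_image(name): name is "scene" or "top" or "wrist"; returns a dict with "img" (400x640x3 uint8, red, green, blue), "fx", "fy", "cx", "cy" (pixels), "T" (4x4, takes a point from camera to world coordinates). Camera axes: x right, y up, looking along -z (the intrinsics and any distortion apply to the point x, -y, -z); pixel columns grow to the right and rows downward; lengths in m; the calibration is good to about 2 mm. A picture is of the moment at which its call begins. There is no depth.
- workorder.close_job(): hands the job in, once; it reports no verdict.
The state is a dict: "time_s": time; "q": joint angles; "qvel": joint speeds; "joint_efforts": joint torques, N m; "position": TCP position; "tool_rot": TCP orientation; "ft_force": force on the tool from outside, world axes, zero at the start; "wrist_torque": the same for the moment, N m; "grip_width": finger opening in m.
Only numpy, scipy, OpenCV 4.12 (cv2) and the standard library are available. Lean on these libraries where they do the work, as an engineer would, in place of code of your own. Each camera call takes 0.05 s, during which the arm holds its last target. There are 200 camera calls.

### The job

The slides in the small white desiccator have dried under a slight vacuum: vent it first by turning the black wing plug on top of the lid counter-clockwise until it stops, lifting it straight out and setting it down in the white card tray. Then take the clear lid by its neck, pull it free of its sticky seal and hold it level about two centimetres above the rim, still over the jar, so that a colleague can reach a slide with forceps while the rest stay dry. The lid must never be lifted more than about five centimetres, everything else stays where it is, and you finish still holding the lid there.

Things in the scene. Friction and masses are not known exactly. Their poses are not given: they have to be found in the camera images.
- jar: small desiccator bowl of opaque white plastic, fixed to the table, round: 116 mm wide at the foot, 156 mm at the rim, 75 mm high; a stack of glass slides stands inside. Origin: centre of its underside, z up.
- jar_rim (a point): centre of the jar's mouth, level with its rim (75 mm above the table). The lid rests on the rim, held by a sticky rubber gasket inside the mouth that grips a bead under the lid. A straight pull of about 10 to 20 N beyond the lid's weight, highest 1 to 3 mm up, breaks it free; beyond 4 mm it lets go at once, and from 10 mm up the lid is quite clear and only its weight is felt.
- lid: clear round plastic lid, loose, 156 mm wide, about 0.35 kg. Origin: centre of its flat sealing face (level with the rim while seated), z up. Flange 7 mm thick, low dome up to 18 mm above the origin, and on it a grey round neck whose open top (48 mm above the origin) holds the vent plug. A ring under it, 123 mm wide over its bead and 10 mm deep, sits in the jar's mouth (137 mm).
- lid_neck (a point): on the lid's axis, 36 mm above its origin: middle of the neck, where to grip the lid. The neck is 46 mm wide and straight from 21 to 48 mm above the lid's origin. Its top has a hole with two notches that let the plug's lugs out, on the lid's +x and -x, each marked by a white line, 3 mm wide, at the neck's edge.
- plug: black vent plug with a wing grip, loose, 50 g, in the lid's neck. Origin: centre of the underside of its collar (40 mm wide, 5 mm thick, resting on the neck's top), z up. A stem 19 mm wide reaches 20 mm below the origin and has two lugs, towards +x and -x (33 mm across, 8 mm wide, 6 to 12 mm below the origin), caught under the neck's top.
- plug_wing (a point): on the plug's axis, 20 mm above its origin, in the wing: 36 mm long along the plug's x, 10 mm thick along its y, from 5 to 28 mm above the origin. At the start plug x is 1.0 to 1.4 rad clockwise (from above) of lid x. It turns easily; turned counter-clockwise until the wing lines up with the marks (plug x along lid x within 0.1 rad, stop just past that) it lifts out.
- tray: white open card tray, fixed to the table, 84 x 92 mm (x, y), 22 mm high, floor 2 mm and walls 2 mm thick. Origin: centre of its underside, z up.
- forceps: steel forceps lying on the table, 135 mm long; leave alone.
- marker: white marker pen with a blue cap lying on the table, 135 mm long; leave alone.
- pill_jar: white tablet jar, 42 mm wide, 55 mm high; leave alone.

How it is judged:
By the outcome, as a careful person would: the job done as asked, in the order asked, and still so for the second after the job is handed in, while the arm keeps its last pose, push and grip.
It also fails if it takes over 51 s, if anything falls off the work surface, if the arm or the gripper's body presses on something with over 40 N, if the wrist force passes 120 N, or if a joint passes its speed limit or range.

## Working session

There is one attempt and no reset: what is moved stays moved. The work goes in short steps, Python scripts to look and compute and a tool call to move; the robot and the scene stay as the last step left them, time stands still between calls to the robot, and variables do not carry over. Pictures are saved under pics/ and viewed, about 8 in all and at most 12, crops included, and the job is handed in when it is done.

Besides the shell and the picture viewer there is one more tool, called as a command line: name --argument value ..., lists and objects as JSON in quotes. arm_command: Moves the arm, as the interface text tells. Its arguments: {"type":"object","properties":{"plan":{"type":"array","items":{"type":"array","items":{"type":"array","items":{"type":"number"}}}},"jaw":{"type":"number"},"newtons":{"type":"number"}},"required":["plan"]}

```bash
ls; mkdir -p pics; cat > h.py <<'E'
import numpy as np, cv2
from rig import sensors, get_image
def snap(n,f):
    d=get_image(n); cv2.imwrite('pics/'+f+'.png',d['img'][...,::-1])
    np.savez('pics/'+f+'.npz',**{k:d[k] for k in('img','fx','fy','cx','cy','T')},**({'dist':d['dist']} if 'dist' in d else {}))
    return d
def ray(d,u,v):
    p=np.array([(u-d['cx'])/d['fx'],-(v-d['cy'])/d['fy'],-1.]); T=d['T']
    return T[:3,3],T[:3,:3]@p
def onz(d,u,v,z):
    o,r=ray(d,u,v); return o+r*(z-o[2])/r[2]
def proj(d,P):
    T=d['T']; p=T[:3,:3].T@(np.array(P)-T[:3,3]); return d['cx']+d['fx']*p[0]/-p[2], d['cy']-d['fy']*p[1]/-p[2]
E
python3 - <<'E'
from h import *
s=sensors.observe(); print(s)
a=snap('top','top0'); b=snap('scene','scene0')
for d in(a,b): print({k:v for k,v in d.items() if k!='img'})
E
```

```text
pics
{'time_s': 0.0, 'q': array([-7.68513771e+01,  2.18416160e+01,  7.43839816e+01, -7.18975398e-04,
        8.38576557e+01, -1.23366706e+01]), 'qvel': array([ 0.09596865,  0.05892615, -0.03250322,  0.02174595, -0.00130824,
        0.00454229]), 'joint_efforts': array([-3.77203187e-04, -4.48462915e+01, -2.31281036e+01, -1.78329287e-04,
        4.80668532e-03,  9.00714468e-06]), 'position': array([ 0.23658308, -0.49623991,  0.25571043]), 'tool_rot': array([[-3.42684531e-04,  4.30280387e-01, -9.02695226e-01],
       [ 1.41211167e-03, -9.02694171e-01, -4.30280420e-01],
       [-9.99998944e-01, -1.42215691e-03, -2.98264628e-04]]), 'ft_force': array([-0.84138693,  0.36945035,  0.10621899]), 'wrist_torque': array([-0.013625  , -0.00707577,  0.02714136]), 'grip_width': 0.08496974609863782}
{'fx': 454.39481076007587, 'fy': 454.39481076007587, 'cx': 317.5683245143067, 'cy': 200.26865913088952, 'T': array([[-0.02675058,  0.98160038, -0.18906375,  0.35947669],
       [-0.99919945, -0.03188419, -0.02416314, -0.25321871],
       [-0.02974669,  0.18826602,  0.98166748,  0.94505866],
       [ 0.        ,  0.        ,  0.        ,  1.        ]])}
{'fx': 424.98154764448793, 'fy': 424.98154764448793, 'cx': 317.975866919359, 'cy': 195.3656861017503, 'T': array([[ 0.61128483,  0.38580717, -0.69100194, -0.0507073 ],
       [-0.79140326,  0.29421438, -0.53583466, -0.6857226 ],
       [-0.00342614,  0.87440879,  0.48517784,  0.5142397 ],
       [ 0.        ,  0.        ,  0.        ,  1.        ]])}
```

View pics/top0.png

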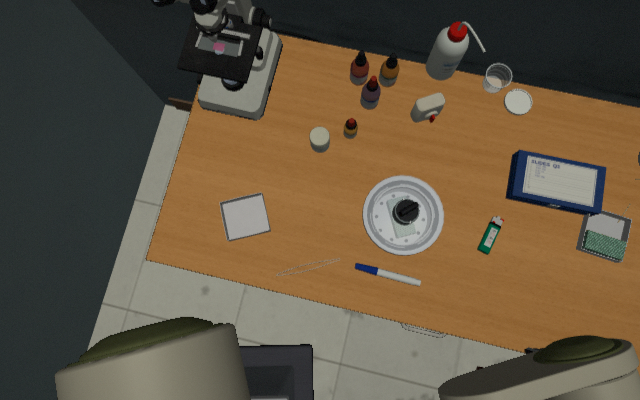

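View pics/scene0.png

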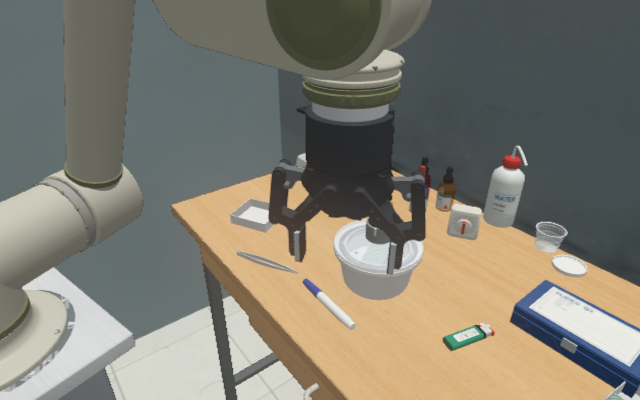

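The top view shows the jar at about (403,215), the plug wing at (407,211) and the tray at (246,217). The forceps and marker lie in front of the jar.

```bash
python3 - <<'E'
from h import *
d=dict(np.load('pics/top0.npz')); im=d['img']; 
hsv=cv2.cvtColor(im,cv2.COLOR_RGB2HSV)
m=((hsv[...,1]<70)&(hsv[...,2]>90)).astype(np.uint8)
def blob(m,u,v):
    cs,_=cv2.findContours(m,cv2.RETR_EXTERNAL,cv2.CHAIN_APPROX_NONE)
    return max((c for c in cs if cv2.pointPolygonTest(c,(u,v),False)>=0),key=cv2.contourArea)
j=blob(m,385,215); e=cv2.fitEllipse(cv2.convexHull(j)); print(e, onz(d,*e[0],.080))
t=blob(m,246,217); r=cv2.minAreaRect(t); print(r); 
print('tray',onz(d,*r[0],.011)); print([onz(d,*p,.022)[:2].round(3) for p in cv2.boxPoints(r)])
k=((hsv[...,2]<60)).astype(np.uint8); k[:, :390]=0;k[:,425:]=0;k[:195]=0;k[230:]=0
c=blob(k,406,211) ; (u,v),rr=cv2.minEnclosingCircle(c); print('plug',u,v,rr,onz(d,u,v,.140))
w=snap('wrist','w0')
print(w['T'],w['fx'])
c1=cv2.resize(im[165:265,353:453],None,fx=4,fy=4,interpolation=cv2.INTER_CUBIC)
o=np.hstack([c1, cv2.resize(w['img'],(400,250))] if 0 else [c1]); 
big=np.zeros((400,800,3),np.uint8); big[:,:400]=c1; big[:250,400:]=cv2.resize(w['img'],(400,250),interpolation=cv2.INTER_AREA)
cv2.imwrite('pics/mix1.png',big[...,::-1])
E
```

```text
((402.77099609375, 214.93136596679688), (79.343994140625, 81.88829040527344), 119.43070983886719) [ 0.49217455 -0.39444508  0.08      ]
((244.44119262695312, 216.76473999023438), (38.07809066772461, 45.11162567138672), 75.96376037597656)
tray [ 0.50924793 -0.07648914  0.011     ]
[array([ 0.537, -0.023]), array([ 0.557, -0.115]), array([ 0.479, -0.133]), array([ 0.459, -0.043])]
plug 407.31817626953125 209.40908813476562 11.611048698425293 [ 0.49268913 -0.39334852  0.14      ]
[[ 4.29582234e-01  8.58467018e-01  2.80166884e-01  3.07640961e-01]
 [-9.03027452e-01  4.08632774e-01  1.32516703e-01 -4.62117464e-01]
 [-7.24152216e-04 -3.09925208e-01  9.50760664e-01  3.74400382e-01]
 [ 0.00000000e+00  0.00000000e+00  0.00000000e+00  1.00000000e+00]] 316.2018311081954
```

View pics/mix1.png

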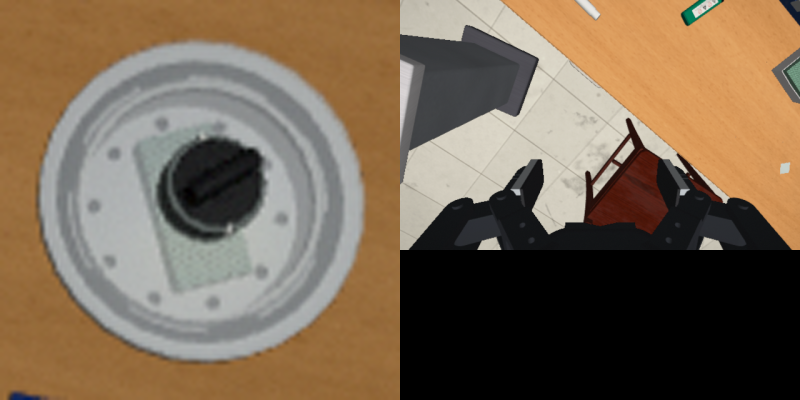

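```bash
cat >> h.py <<'E'
from scipy.spatial.transform import Rotation as R
def need(p,yaw):  # units for tool pointing down, tool y at given world yaw (deg)
    s=sensors.observe(); A=np.array(s['tool_rot']); c,n=np.cos(np.radians(yaw)),np.sin(np.radians(yaw))
    x=np.array([0,0,-1.]); y=np.array([c,n,0]); B=np.column_stack([x,y,np.cross(x,y)])
    return (A.T@(np.array(p)-s['position'])/.025).round(2), (R.from_matrix(A.T@B).as_rotvec(degrees=True)/6).round(2)
def st():
    s=sensors.observe(); A=s['tool_rot']; print(round(s['time_s'],2),'p',np.round(s['position'],4),'yaw',round(float(np.degrees(np.arctan2(A[1,1],A[0,1]))),2),'F',np.round(s['ft_force'],1),'M',np.round(s['wrist_torque'],2),'w',round(float(s['grip_width']),4),'q',np.round(s['q'],1))
E
python3 -c "
from h import *
print(need([.492,-.394,.24],-150))"
```

```text
(array([  0.64,   0.7 , -10.98]), array([1.425e+01, 1.000e-02, 1.000e-02]))
```

arm_command --plan '[[[0.05,0.05,-0.7,0.9,0,0],[0.1,0.15,-1.8,2.3,0,0],[0.2,0.25,-3.0,3.7,0,0],[0.3,0.3,-4.2,5.1,0,0],[0.35,0.4,-5.4,6.5,0,0],[0.4,0.45,-6.6,7.9,0,0],[0.45,0.5,-7.8,9.3,0,0],[0.5,0.6,-9.0,10.7,0,0],[0.6,0.65,-10.0,12.1,0,0],[0.64,0.7,-10.6,13.4,0,0]]]' --jaw 0.5 --newtons 40

```text
time_s: 1.15
position: [0.4848, -0.3971, 0.2396]
tool_rot: [[-0.001, -0.821, -0.571], [0.001, -0.571, 0.821], [-1.0, -0.0, 0.001]]
ft_force: [-0.6, -0.5, 0.6]
grip_width: 0.0423
```

arm_command --plan '[[[0,0,-0.38,0.85,0,0],[0,0,-0.38,0.85,0,0],[0,0,-0.38,0.85,0,0]]]'

```text
time_s: 1.45
position: [0.4886, -0.406, 0.24]
tool_rot: [[-0.001, -0.865, -0.502], [0.001, -0.502, 0.865], [-1.0, 0.0, 0.001]]
ft_force: [-0.2, -0.1, -0.5]
grip_width: 0.0428
```

```bash
python3 - <<'E'
from h import *
w=snap('wrist','w1'); st(); print(proj(w,[.492,-.394,.151]))
E
```

```text
1.5 p [ 0.4884 -0.406   0.2402] yaw -149.91 F [ 1.1 -0.4  0.5] M [-0.04  0.01 -0.01] w 0.0428 q [-50.4  31.2  61.1  -0.   87.7  99.5]
(np.float64(306.1448331035208), np.float64(222.2433953792947))
```

View pics/w1.png

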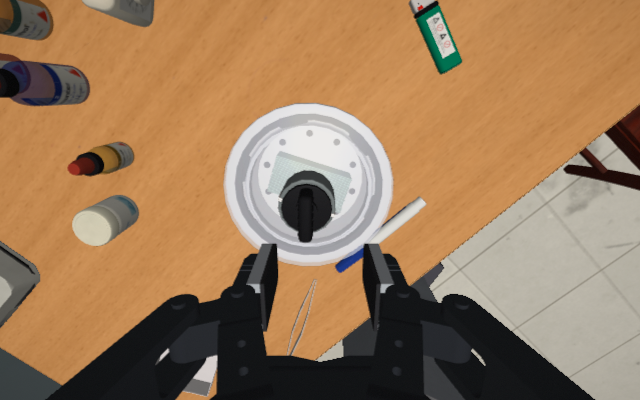

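The wrist view shows the plug at (306,205) with its wing running nearly straight up the image between the fingers. Next, a close crop to find the marks and the wing axis.

```bash
python3 - <<'E'
from h import *
d=dict(np.load('pics/w1.npz')); c=d['img'][165:255,250:360]
c=cv2.LUT(c,(255*(np.arange(256)/255)**.5).astype(np.uint8))
cv2.imwrite('pics/c1.png',cv2.resize(c,None,fx=6,fy=6,interpolation=cv2.INTER_CUBIC)[...,::-1])
E
```

```text
(no output)
```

View pics/c1.png

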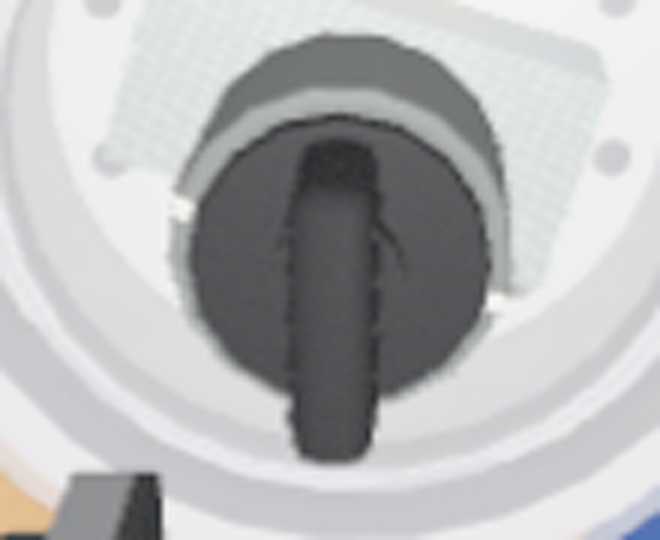

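The white marks are at crop pixels (182,208) and (497,302). The wing's top face runs from (337,195) to (332,460), and the collar circle is centred near (342,258).

```bash
python3 - <<'E'
from h import *
d=dict(np.load('pics/w1.npz')); f=lambda a,b,z: onz(d,250+a/6,165+b/6,z)[:2]
m1,m2=f(182,208,.123),f(497,302,.123); w1,w2=f(337,195,.151),f(332,460,.151); c=f(342,260,.128)
an=lambda v:np.degrees(np.arctan2(v[1],v[0]))
print('marks',m1,m2,(m1+m2)/2,an(m1-m2),np.linalg.norm(m1-m2)); print('wing',(w1+w2)/2,an(w1-w2),np.linalg.norm(w1-w2)); print('collar',c)
E
```

```text
marks [ 0.51419774 -0.38962922] [ 0.47164488 -0.39896768] [ 0.49292131 -0.39429845] 12.377656496007727 0.043565496828679745
wing [ 0.49305233 -0.39528923] -61.72268533754075 0.03380965801787602
collar [ 0.49320866 -0.39554014]
```

```bash
python3 -c "
from h import *
print(need([.493,-.395,.157],-151.5))"
```

```text
(array([ 3.33, -0.38,  0.29]), array([ 0.26,  0.01, -0.  ]))
```

arm_command --plan '[[[0.2,-0.2,0.15,0.26,0,0],[0.7,-0.38,0.29,0.26,0,0],[1.2,-0.38,0.29,0.26,0,0],[1.7,-0.38,0.29,0.26,0,0],[2.2,-0.38,0.29,0.26,0,0],[2.6,-0.38,0.29,0.26,0,0],[2.9,-0.38,0.29,0.26,0,0],[3.15,-0.38,0.29,0.26,0,0],[3.3,-0.38,0.29,0.26,0,0],[3.3,-0.38,0.29,0.26,0,0]]]'

```text
time_s: 2.5
position: [0.4934, -0.395, 0.1575]
tool_rot: [[-0.0, -0.879, -0.476], [0.0, -0.476, 0.879], [-1.0, 0.0, 0.0]]
ft_force: [-0.3, -0.2, 0.2]
grip_width: 0.0428
```

arm_command --plan '[[[0,0,0,0,0,0],[0,0,0,0,0,0],[0,0,0,0,0,0],[0,0,0,0,0,0],[0,0,0,0,0,0],[0,0,0,0,0,0]]]' --jaw 1 --newtons 30

```text
time_s: 3.1
position: [0.4936, -0.3951, 0.1584]
tool_rot: [[0.001, -0.879, -0.476], [-0.001, -0.476, 0.879], [-1.0, -0.0, -0.001]]
ft_force: [0.1, -0.1, 3.9]
grip_width: 0.0093
```

```bash
python3 -c "
from h import *
st()"
```

```text
3.1 p [ 0.4936 -0.3951  0.1584] yaw -151.57 F [ 0.1 -0.1  3.9] M [0.09 0.05 0.01] w 0.0093 q [-49.4  34.5  69.   -0.   76.4 102.2]
```

arm_command --plan '[[[-0.04,0,0,-0.5,0,0],[-0.04,0,0,-1.6,0,0],[-0.04,0,0,-2.8,0,0],[-0.04,0,0,-4.0,0,0],[-0.04,0,0,-5.2,0,0],[-0.04,0,0,-6.4,0,0],[-0.04,0,0,-7.6,0,0],[-0.04,0,0,-8.8,0,0],[-0.04,0,0,-10.0,0,0],[-0.04,0,0,-11.0,0,0]]]'

```text
time_s: 4.1
position: [0.4933, -0.3949, 0.1584]
tool_rot: [[-0.001, 0.082, -0.997], [0.0, -0.997, -0.082], [-1.0, -0.001, 0.001]]
ft_force: [-1.0, -0.1, 0.4]
grip_width: 0.0088
```

arm_command --plan '[[[0,0,0,-0.5,0,0],[0,0,0,-0.9,0,0],[0,0,0,-1.2,0,0],[0,0,0,-1.2,0,0]]]'

```text
time_s: 4.5
position: [0.4933, -0.3949, 0.1584]
tool_rot: [[-0.001, 0.202, -0.979], [0.001, -0.979, -0.202], [-1.0, -0.001, 0.0]]
ft_force: [0.5, 0.3, -1.1]
grip_width: 0.0092
```

```bash
python3 -c "
from h import *
st()"
```

```text
4.5 p [ 0.4933 -0.3949  0.1584] yaw -78.36 F [ 0.5  0.3 -1.1] M [ 0.02  0.03 -0.02] w 0.0092 q [-49.4  34.5  69.   -0.   76.6  29. ]
```

arm_command --plan '[[[0,0,0,-0.2,0,0],[0,0,0,-0.4,0,0],[0,0,0,-0.4,0,0]]]'

```text
time_s: 4.8
position: [0.4934, -0.3949, 0.1587]
tool_rot: [[-0.0, 0.243, -0.97], [0.0, -0.97, -0.243], [-1.0, -0.0, 0.0]]
ft_force: [-0.5, -0.7, -1.0]
grip_width: 0.0093
```

```bash
python3 -c "
from h import *
st(); w=snap('wrist','w2'); c=w['img'][130:330,200:420]
c=cv2.LUT(c,(255*(np.arange(256)/255)**.5).astype(np.uint8))
cv2.imwrite('pics/c2.png',cv2.resize(c,None,fx=3,fy=3,interpolation=cv2.INTER_CUBIC)[...,::-1])"
```

```text
4.8 p [ 0.4934 -0.3949  0.1587] yaw -75.94 F [-0.5 -0.7 -1. ] M [-0.03  0.04 -0.03] w 0.0093 q [-49.4  34.5  69.    0.   76.6  26.5]
```

View pics/c2.png

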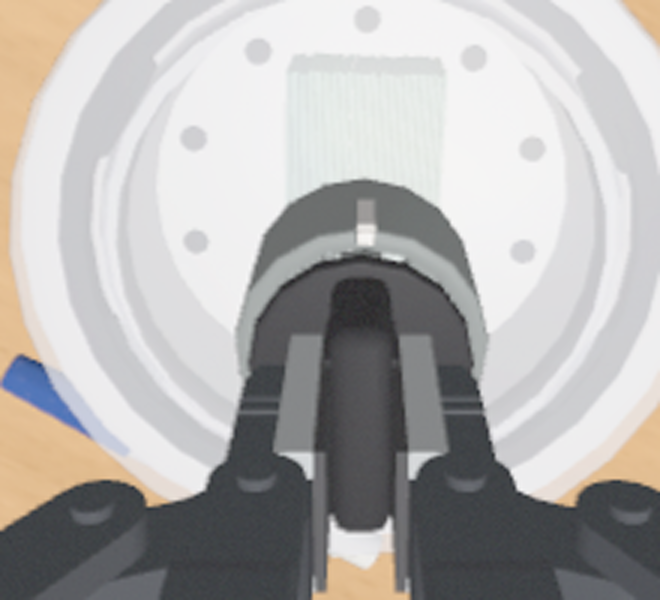

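The wing at x≈361 points almost straight at the mark at (366,228), so it is aligned or nearly so. I'll keep turning in small steps until I feel the stop.

arm_command --plan '[[[0,0,0,-0.15,0,0],[0,0,0,-0.3,0,0],[0,0,0,-0.3,0,0]]]'

```text
time_s: 5.15
position: [0.4934, -0.395, 0.1588]
tool_rot: [[-0.0, 0.273, -0.962], [0.0, -0.962, -0.273], [-1.0, -0.0, 0.0]]
ft_force: [0.7, 0.1, -0.4]
grip_width: 0.0092
```

```bash
python3 -c "
from h import *
st()"
```

```text
5.15 p [ 0.4934 -0.395   0.1588] yaw -74.14 F [ 0.7  0.1 -0.4] M [ 0.   -0.02 -0.02] w 0.0092 q [-49.4  34.4  69.    0.   76.6  24.7]
```

arm_command --plan '[[[0,0,0,-0.15,0,0],[0,0,0,-0.3,0,0],[0,0,0,-0.3,0,0]]]'

```text
time_s: 5.45
position: [0.4935, -0.395, 0.1589]
tool_rot: [[0.0, 0.303, -0.953], [-0.0, -0.953, -0.303], [-1.0, 0.0, -0.0]]
ft_force: [0.0, 0.0, -0.4]
grip_width: 0.009
```

```bash
python3 -c "
from h import *
st()"
```

```text
5.45 p [ 0.4935 -0.395   0.1589] yaw -72.35 F [ 0.   0.  -0.4] M [-0.04 -0.04 -0.14] w 0.009 q [-49.4  34.4  69.    0.   76.6  23. ]
```

arm_command --plan '[[[0,0,0,-0.15,0,0],[0,0,0,-0.15,0,0]]]'

```text
time_s: 5.65
position: [0.4934, -0.395, 0.1588]
tool_rot: [[0.0, 0.318, -0.948], [-0.0, -0.948, -0.318], [-1.0, 0.0, -0.0]]
ft_force: [-0.3, -0.5, -1.4]
grip_width: 0.0092
```

```bash
python3 -c "
from h import *
st()"
```

```text
5.65 p [ 0.4934 -0.395   0.1588] yaw -71.45 F [-0.3 -0.5 -1.4] M [-0.03  0.   -0.19] w 0.0092 q [-49.4  34.4  69.   -0.   76.6  22.1]
```

The torque about z has risen to −0.19 N·m, so the stop is reached. I'll ease back about 4° towards alignment and lift gently.

arm_command --plan '[[[0,0,0,0.4,0,0],[0,0,0,0.7,0,0],[-0.08,0,0,0.7,0,0],[-0.2,0,0,0.7,0,0],[-0.2,0,0,0.7,0,0]]]' --newtons 40

```text
time_s: 6.15
position: [0.4936, -0.3951, 0.1645]
tool_rot: [[0.001, 0.248, -0.969], [-0.001, -0.969, -0.248], [-1.0, 0.001, -0.0]]
ft_force: [0.1, -0.3, -1.3]
grip_width: 0.0092
```

```bash
python3 -c "
from h import *
st()"
```

```text
6.15 p [ 0.4936 -0.3951  0.1645] yaw -75.63 F [ 0.1 -0.3 -1.3] M [ 0.   -0.01 -0.  ] w 0.0092 q [-49.4  34.1  68.6  -0.   77.2  26.2]
```

arm_command --plan '[[[-0.15,0,0,0,0,0],[-0.4,0,0,0,0,0],[-0.7,0,0,0,0,0],[-1.0,0,0,0,0,0],[-1.3,0,0,0,0,0],[-1.6,0,0,0,0,0],[-1.9,0,0,0,0,0],[-2.1,0,0,0,0,0]]]'

```text
time_s: 6.95
position: [0.4935, -0.3951, 0.2173]
tool_rot: [[0.001, 0.247, -0.969], [-0.001, -0.969, -0.247], [-1.0, 0.001, -0.0]]
ft_force: [-0.4, -0.6, -1.3]
grip_width: 0.0093
```

```bash
python3 -c "
from h import *
st(); w=snap('wrist','w3'); s=snap('scene','s3'); c=s['img'][100:320,200:500]
big=np.zeros((440,800,3),np.uint8); big[:220,:300]=c; big[:400,300:]=cv2.resize(w['img'][0:400,70:570],(500,400))
cv2.imwrite('pics/c3.png',big[...,::-1])
print(need([.508,-.078,.215],-85))"
```

```text
6.95 p [ 0.4935 -0.3951  0.2173] yaw -75.67 F [-0.4 -0.6 -1.3] M [-0.05 -0.01 -0.03] w 0.0093 q [-49.4  31.7  64.   -0.   84.2  26.3]
(array([  0.07, -12.15,  -3.7 ]), array([ 1.55, -0.01, -0.01]))
```

View pics/c3.png

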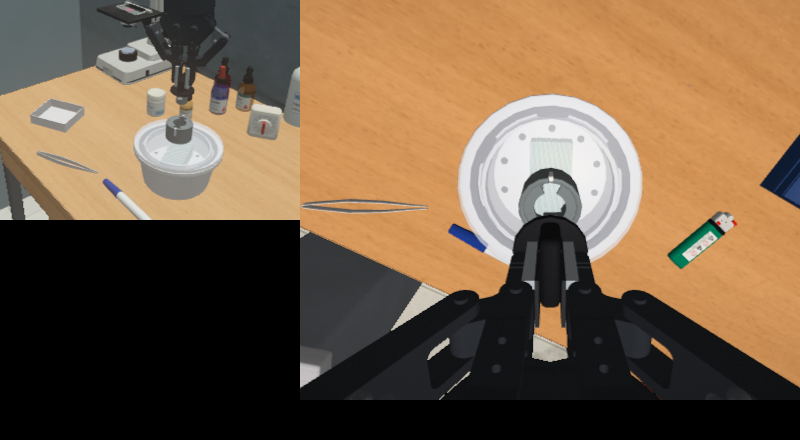

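The plug is out and hanging straight in the fingers, the neck hole is open and the lid is still seated. Now to the tray.

arm_command --plan '[[[0,-0.7,-0.2,0,0,0],[0,-2.1,-0.65,0,0,0],[0,-3.6,-1.1,0,0,0],[0,-5.1,-1.55,0,0,0],[0,-6.6,-2.0,0,0,0],[0,-8.1,-2.45,0,0,0],[0,-9.6,-2.9,0,0,0],[0,-10.9,-3.3,0,0,0],[0,-11.8,-3.6,0,0,0],[0,-12.15,-3.7,0,0,0]]]'

```text
time_s: 8.05
position: [0.5078, -0.0759, 0.2163]
tool_rot: [[-0.0, 0.25, -0.968], [0.0, -0.968, -0.25], [-1.0, -0.0, 0.0]]
ft_force: [-0.9, -0.9, -0.7]
grip_width: 0.0091
```

arm_command --plan '[[[0.5,0,0,0,0,0],[1.3,0,0,0,0,0],[2.2,0,0,0,0,0],[3.1,0,0,0,0,0],[3.9,0,0,0,0,0],[4.6,0,0,0,0,0],[5.1,0,0,0,0,0],[5.4,0,0,0,0,0],[5.4,0,0,0,0,0]]]'

```text
time_s: 8.95
position: [0.5076, -0.0782, 0.0805]
tool_rot: [[-0.002, 0.247, -0.969], [0.001, -0.969, -0.247], [-1.0, -0.001, 0.001]]
ft_force: [-0.2, 0.1, -1.2]
grip_width: 0.009
```

```bash
python3 -c "
from h import *
st(); w=snap('wrist','w4'); t=snap('top','t4'); c=cv2.resize(t['img'][150:280,180:310],None,fx=2,fy=2)
big=np.zeros((400,800,3),np.uint8); big[:260,:260]=c; big[:400,300:]=w['img'][:,70:570]
cv2.imwrite('pics/c4.png',big[...,::-1])
print(need([.508,-.078,.060],-76))"
```

```text
8.95 p [ 0.5076 -0.0782  0.0805] yaw -75.71 F [-0.2  0.1 -1.2] M [-0.01 -0.03  0.04] w 0.009 q [-22.   30.   94.3  -0.   55.9  53.7]
(array([ 0.87, -0.01,  0.01]), array([ 0.05, -0.  , -0.  ]))
```

View pics/c4.png

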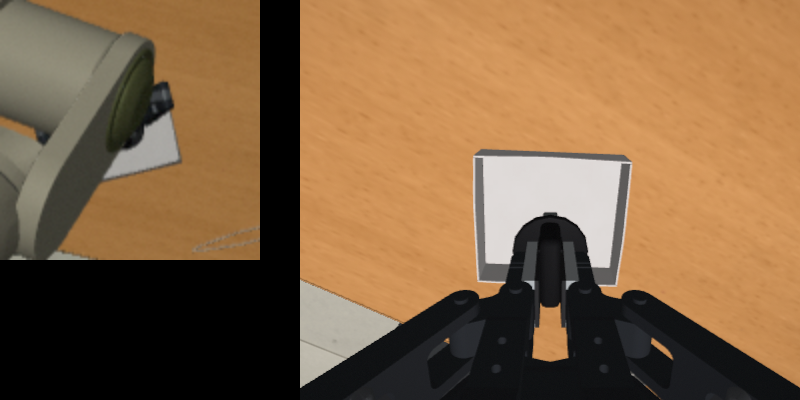

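arm_command --plan '[[[0.3,0,0,0,0,0],[0.6,0,0,0,0,0],[0.8,0,0,0,0,0],[0.86,0,0,0,0,0],[0.88,0,0,0,0,0],[0.88,0,0,0,0,0]]]'

```text
time_s: 9.65
position: [0.508, -0.0778, 0.0594]
tool_rot: [[0.0, 0.248, -0.969], [-0.0, -0.969, -0.248], [-1.0, 0.0, -0.0]]
ft_force: [0.5, -0.2, 0.2]
grip_width: 0.0088
```

arm_command --plan '[[[0.03,0,0,0,0,0],[0.06,0,0,0,0,0],[0.06,0,0,0,0,0]]]'

```text
time_s: 9.95
position: [0.5079, -0.0778, 0.0578]
tool_rot: [[-0.0, 0.247, -0.969], [0.0, -0.969, -0.247], [-1.0, -0.0, 0.0]]
ft_force: [-0.4, 0.6, -0.3]
grip_width: 0.0087
```

arm_command --plan '[[[0.03,0,0,0,0,0],[0.05,0,0,0,0,0],[0.05,0,0,0,0,0]]]'

```text
time_s: 10.25
position: [0.508, -0.0778, 0.0569]
tool_rot: [[0.0, 0.247, -0.969], [-0.0, -0.969, -0.247], [-1.0, 0.0, -0.0]]
ft_force: [-1.4, 1.0, 3.7]
grip_width: 0.0095
```

```bash
python3 -c "
from h import *
st()"
```

```text
10.25 p [ 0.508  -0.0778  0.0569] yaw -75.67 F [-1.4  1.   3.7] M [0.06 0.22 0.02] w 0.0095 q [-21.9  32.1  95.5  -0.   52.3  53.8]
```

Contact with the tray floor, about 5 N. I'll open the fingers partly, then rise.

arm_command --plan '[[[0,0,0,0,0,0],[0,0,0,0,0,0],[0,0,0,0,0,0],[0,0,0,0,0,0],[-0.3,0,0,0,0,0],[-0.9,0,0,0,0,0],[-1.7,0,0,0,0,0],[-2.6,0,0,0,0,0],[-3.5,0,0,0,0,0],[-4.4,0,0,0,0,0]]]' --jaw 0.7

```text
time_s: 11.25
position: [0.5078, -0.0777, 0.1681]
tool_rot: [[0.0, 0.247, -0.969], [-0.0, -0.969, -0.247], [-1.0, 0.0, -0.0]]
ft_force: [0.7, -0.4, 0.5]
grip_width: 0.0254
```

arm_command --plan '[[[-0.9,0,0,0,0,0],[-1.8,0,0,0,0,0],[-2.2,0,0,0,0,0],[-2.2,0,0,0,0,0]]]' --jaw 0.1

```text
time_s: 11.65
position: [0.5082, -0.0779, 0.2228]
tool_rot: [[0.002, 0.247, -0.969], [-0.001, -0.969, -0.247], [-1.0, 0.002, -0.002]]
ft_force: [0.8, 0.1, -0.1]
grip_width: 0.077
```

```bash
python3 -c "
from h import *
st(); w=snap('wrist','w5')
print(need([.493,-.395,.200],-75.7))"
```

```text
11.65 p [ 0.5082 -0.0779  0.2228] yaw -75.67 F [ 0.8  0.1 -0.1] M [ 0.    0.01 -0.05] w 0.077 q [-21.9  19.8  83.4  -0.   76.7  53.7]
(array([ 0.86, 12.15,  3.71]), array([ 0., -0., -0.]))
```

View pics/w5.png

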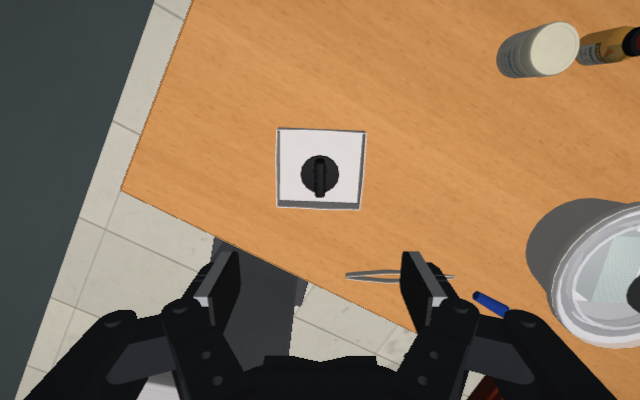

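The plug stands upright in the tray at (320,175). Back to the lid.

arm_command --plan '[[[0,0.7,0.2,0,0,0],[0,2.1,0.65,0,0,0],[0,3.6,1.1,0,0,0],[0,5.1,1.55,0,0,0],[0.1,6.6,2.0,0,0,0],[0.2,8.1,2.45,0,0,0],[0.3,9.6,2.9,0,0,0],[0.4,10.9,3.35,0,0,0],[0.5,11.8,3.6,0,0,0],[0.5,12.13,3.7,0,0,0]]]'

```text
time_s: 12.7
position: [0.4925, -0.3962, 0.2067]
tool_rot: [[-0.002, 0.245, -0.969], [0.002, -0.969, -0.245], [-1.0, -0.003, 0.002]]
ft_force: [-1.1, -0.2, 0.1]
grip_width: 0.0768
```

arm_command --plan '[[[0,0,0,0,0,0],[0,0,0,0,0,0]]]'

```text
time_s: 12.9
position: [0.4935, -0.3933, 0.2087]
tool_rot: [[-0.001, 0.248, -0.969], [0.001, -0.969, -0.248], [-1.0, -0.001, 0.0]]
ft_force: [-0.7, 0.8, -0.0]
grip_width: 0.0766
```

```bash
python3 - <<'E'
from h import *
st(); w=snap('wrist','w6'); print(need([.4932,-.3948,.121],-75.7))
c=w['img'][150:300,220:420]
cv2.imwrite('pics/c6.png',cv2.resize(c,None,fx=4,fy=4,interpolation=cv2.INTER_CUBIC)[...,::-1]); print(proj(w,[.4932,-.3948,.123]))
E
```

```text
12.9 p [ 0.4935 -0.3933  0.2087] yaw -75.63 F [-0.7  0.8 -0. ] M [ 0.02 -0.    0.02] w 0.0766 q [-49.3  32.   64.9   0.   83.1  26.3]
(array([3.52, 0.06, 0.03]), array([0.02, 0.  , 0.01]))
(np.float64(322.15101045354504), np.float64(212.82118363337472))
```

View pics/c6.png

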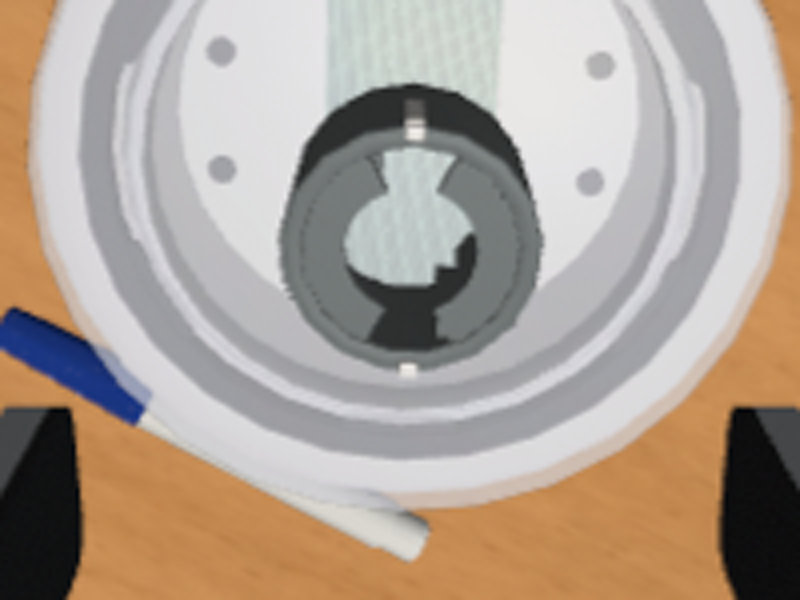

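arm_command --plan '[[[0.3,0.06,0.03,0,0,0],[0.8,0.06,0.03,0,0,0],[1.3,0.06,0.03,0,0,0],[1.8,0.06,0.03,0,0,0],[2.3,0.06,0.03,0,0,0],[2.8,0.06,0.03,0,0,0],[3.2,0.06,0.03,0,0,0],[3.5,0.06,0.03,0,0,0],[3.62,0.06,0.03,0,0,0],[3.62,0.06,0.03,0,0,0]]]'

```text
time_s: 13.95
position: [0.493, -0.3962, 0.1183]
tool_rot: [[-0.0, 0.247, -0.969], [0.0, -0.969, -0.247], [-1.0, -0.0, 0.0]]
ft_force: [0.3, -0.6, 0.1]
grip_width: 0.0765
```

arm_command --plan '[[[0,0,0,0,0,0],[0,0,0,0,0,0],[0,0,0,0,0,0],[0,0,0,0,0,0],[0,0,0,0,0,0],[0,0,0,0,0,0]]]' --jaw 1 --newtons 80

```text
time_s: 14.55
position: [0.493, -0.396, 0.1197]
tool_rot: [[0.001, 0.248, -0.969], [-0.0, -0.969, -0.248], [-1.0, 0.0, -0.0]]
ft_force: [-1.6, 1.5, 6.4]
grip_width: 0.0446
```

```bash
python3 -c "
from h import *
st()"
```

```text
14.55 p [ 0.493  -0.396   0.1197] yaw -75.66 F [-1.6  1.5  6.4] M [0.65 0.38 0.05] w 0.0446 q [-49.5  36.7  71.7   0.   71.5  26.2]
```

arm_command --plan '[[[0,0,0,0,0,0],[-0.03,0,0,0,0,0],[-0.07,0,0,0,0,0],[-0.11,0,0,0,0,0],[-0.15,0,0,0,0,0],[-0.19,0,0,0,0,0],[-0.23,0,0,0,0,0],[-0.27,0,0,0,0,0],[-0.31,0,0,0,0,0],[-0.35,0,0,0,0,0]]]' --newtons 100

```text
time_s: 15.55
position: [0.4934, -0.3967, 0.1287]
tool_rot: [[0.002, 0.247, -0.969], [-0.002, -0.969, -0.247], [-1.0, 0.003, -0.001]]
ft_force: [-0.7, -0.9, -2.6]
grip_width: 0.0438
```

```bash
python3 -c "
from h import *
st()"
```

```text
15.55 p [ 0.4934 -0.3967  0.1287] yaw -75.68 F [-0.7 -0.9 -2.6] M [-0.03  0.02  0.02] w 0.0438 q [-49.5  36.2  71.1   0.   72.6  26.2]
```

arm_command --plan '[[[-0.06,0,0,0,0,0],[-0.14,0,0,0,0,0],[-0.22,0,0,0,0,0],[-0.3,0,0,0,0,0],[-0.38,0,0,0,0,0],[-0.42,0,0,0,0,0],[-0.42,0,0,0,0,0],[-0.42,0,0,0,0,0],[-0.42,0,0,0,0,0]]]'

```text
time_s: 16.45
position: [0.4929, -0.3961, 0.1377]
tool_rot: [[-0.0, 0.247, -0.969], [0.0, -0.969, -0.247], [-1.0, -0.0, 0.0]]
ft_force: [0.4, 0.6, -3.9]
grip_width: 0.0436
```

```bash
python3 - <<'E'
from h import *
st(); print(np.round(sensors.observe()['tool_rot'],4)); s=snap('scene','s7'); w=snap('wrist','w7')
big=np.zeros((400,800,3),np.uint8); c=s['img'][180:310,310:450]; big[:390,:420]=cv2.resize(c,None,fx=3,fy=3,interpolation=cv2.INTER_CUBIC); big[:237,420:]=cv2.resize(w['img'],(380,237))
cv2.imwrite('pics/c7.png',big[...,::-1])
for z in(.075,.095): print(proj(s,[.493,-.3955,z]),[np.round(proj(s,[.493+.078*np.cos(a),-.3955+.078*np.sin(a),z])) for a in np.radians([50,-130,140,-40])])
E
```

```text
16.45 p [ 0.4929 -0.3961  0.1377] yaw -75.68 F [ 0.4  0.6 -3.9] M [-0.04  0.01  0.01] w 0.0436 q [-49.5  35.6  70.5   0.   73.9  26.2]
[[-1.000e-04  2.474e-01 -9.689e-01]
 [ 2.000e-04 -9.689e-01 -2.474e-01]
 [-1.000e+00 -2.000e-04  1.000e-04]]
(np.float64(377.45987841360267), np.float64(246.13645666163148)) [array([364., 223.]), array([394., 274.]), array([334., 252.]), array([419., 241.])]
(np.float64(378.20595877969726), np.float64(236.69008233265666)) [array([364., 214.]), array([395., 264.]), array([334., 242.]), array([420., 231.])]
```

View pics/c7.png

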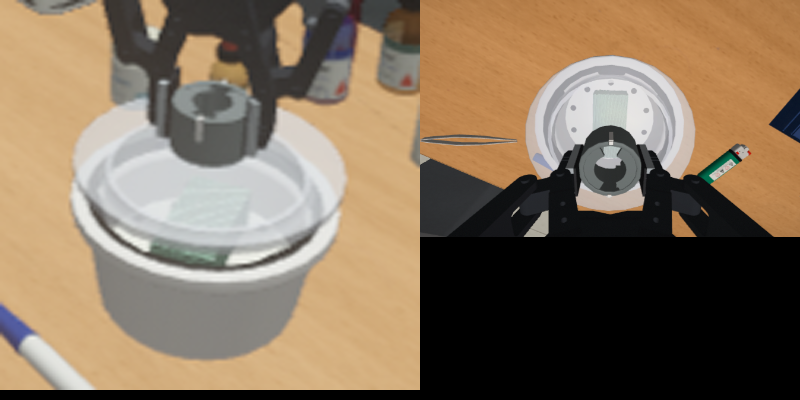

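The lid is free and level over the jar. In the scene view its lower front edge is at row ≈263 and the jar rim at ≈273, which puts the lid about 20 mm up. Handing in.

```bash
python3 -c "
from rig import workorder
print(workorder.close_job())
from h import *
st()"
```

```text
the job is handed in; nothing more can be done
None
the job is handed in; nothing more can be done
```

The job was done in the order asked and handed in, at about 16.5 s on the robot's clock. The gripper is still holding the lid.

- **Plug:** I turned the wing about 80° counter-clockwise until the torque rose at the stop, eased back about 4° to line it up with the marks, and lifted it straight out. It came free without resistance and stands upright in the card tray.
- **Lid:** I gripped the neck at 100 N, pulled the lid slowly off its seal, and it is held over the jar. The tool stands straight down, and the last force reading was about 3.9 N, close to the lid's weight.
- **Height:** the two checks differ slightly. The arm's travel gives about 18 mm above the rim, and the scene picture gives about 20–22 mm. Both are well under the 5 cm limit.
- **Surroundings:** the arm worked clear of the forceps, marker and tablet jar. I did not measure their positions again at the end.
- **After hand-in:** no further state reading was available, so the last checks are from just before it.

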